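# Offer the budgie a treat with the tongs

### The job

Pick up the steel tongs, close them on the pressed-seed treat standing in the ceramic bowl and lift it out; only the tongs may touch the treat, never the robot's own fingers. Then hold it steady over the middle of the wooden bar of the table perch, with its underside about 5 cm above the bar and nothing touching the perch, and finish there while still holding it in the tongs. Leave the canister, the night light, the bell and the bowl where they stand.

Things in the scene. Friction and masses are not known exactly. Their poses are not given: they have to be found in the camera images.
- tongs: Sprung steel tongs, 216 mm long, 96 g, lying on their side so that the two jaws (strips 4 mm thick, 24 mm tall) open and close level with the table. Origin: on the hinge axis at the spring end, at the underside. x runs along the centre line from hinge to tips, z up. Centre of mass 92 mm from the hinge. Springs hold the jaws open; squeezed from outside they close.
- tongs_grip (a point): Where to squeeze: centre line, 100 mm from the hinge, 12 mm above the underside. Jaws' outer faces are flat 78 to 124 mm from the hinge. Outer width here: 54 mm open, 34 mm closed on the treat. Springs push back with 3 N open, 5 N closed; squeezed to 48 mm they press enough on the fingers to carry the empty tongs open. Half of any further grip reaches the tips; 15 to 25 N holds well.
- tongs_tip (a point): Middle between the tips: centre line, 200 mm from the hinge, 12 mm above the underside. Gap between the tips: 72 mm open, 2 mm less for each 1 mm of squeeze at the grip point (60 mm at outer width 48). The flat inner tip faces, 184 to 216 mm from the hinge, become parallel when closed on the treat.
- jaw_left: The tongs' jaw on the +y side of the centre line. Its origin lies on the hinge, at the underside of the tongs, like that of tongs.
- jaw_right: The tongs' jaw on the -y side, its mirror image; origin likewise.
- treat: Pressed-seed treat, a brown upright round barrel, 32 mm across (26 mm at its ends), 46 mm tall, 20 to 45 g, standing loose in the bowl. Origin: centre of its underside.
- treat_center (a point): Centre of the treat, 23 mm above its underside, 29 mm above the table at the start.
- bowl: Shallow white ceramic treat bowl, 100 mm across, rim 13 mm above the table, inner floor 6 mm above it, 350 g, loose. Origin: centre of its underside.
- perch: Steel perch bracket fixed to the table: round foot 90 mm across and 8 mm thick, thin upright post, and a level wooden bar 120 mm long and 12 mm thick along its y axis, the top of the bar 126 mm above the table. Origin: centre of the foot's underside.
- perch_mid (a point): Middle of the wooden bar, on its top side, 126 mm above the table.
- canister: Closed grey plastic canister with a twist cap, 80 mm across, 120 mm tall; bystander. Origin: centre of its underside.
- night_light: White plastic night light with a toggle, 70 x 70 mm, 85 mm tall; bystander. Origin: centre of its underside.
- bell: Small brass toy bell, 44 mm across, 45 mm tall; bystander. Origin: centre of its underside.
Not all that is in view belongs to the job. Leave any green look-alike of the treat alone.

How it is judged:
By the outcome, as a careful person would: the job done as asked, in the order asked, and still so for the second after the job is handed in, while the arm keeps its last pose, push and grip.
It also fails if it takes over 42 s, if anything falls off the work surface, if the arm or the gripper's body presses on something with over 40 N, if the wrist force passes 120 N, or if a joint passes its speed limit or range.

### The arm

A 7-joint arm with a two-finger parallel gripper is mounted at the origin on the work surface. World frame = base frame: x ahead of the robot, y to its left, z up, the work surface at z = 0. Lengths are in mm, angles in rad, forces in N, time in s.
With the tool pointing down it reaches from about 400 to 875 mm from the base axis. Payload 4.4 kg.
Tool frame: the origin (TCP) lies at the very end of the fingers, on their centre line; the grasp point (between the pads) lies 19 mm behind it; z points along the fingers, y is the direction in which the jaws open and shut (so a half turn about z gives the same grasp; the last joint's range is limited). The gripper opens to 85 mm and grips with 20 to 120 N. Pads are 22 mm wide; open, the fingers measure 114 mm over their backs; the gripper's body (76 mm by 85 mm) begins 54 mm behind the grasp point. The pads swing forward as they close: fully open they stand 13 mm farther back than shut.
Start: joints at [1.035, 0.628, 0.038, 1.517, -0.027, 0.996, -0.02], TCP at [294.288, -579.579, 231.313] pointing down, gripper open.
Joint ranges: [-3.06, 3.06], [-0.37, 2.12], [-1.25, 1.32], [0.18, 2.47], [-1.1, 4.24], [0.23, 1.98], [-2.94, 2.94]. Speed limits (rad/s): [2.57, 2.57, 3.14, 3.14, 3.14, 3.14, 3.14].

### API

Orientations are given as [roll, pitch, yaw] about the fixed x, y, z axes, in that order (R = Rz(yaw) Ry(pitch) Rx(roll)).
In Python, from cell import ctrl gives the robot as it stands. The module is installed in compiled form; this text tells all that it offers.
- The arm moves only by the shell command python3 -m jog 'ROWS'. ROWS is text: rows parted by semicolons, each of 7 numbers parted by spaces: the shift along the tool's x, y, z in mm, then the turn, a rotation vector about the tool's x, y, z in degrees, then the opening, from -1 (shut) to 1 (fully open). In form: x y z wx wy wz claw; .... A call has 1 to 8 rows; each row is the pose to reach, as a shift and turn from the pose commanded when the call began, along the tool's axes at that moment; what a row does not reach only later rows make up. A row lasts 1/8 s, in which the tool goes at most 62.5 mm and 10.7 degrees, less where a joint would pass 70% of its speed; a pose out of reach is approached as far as the arm can. A call with a gripper value outside its range is refused whole. The fingers move at their own pace and stop on an object; the grip force is fixed at half the most. Time passes only in rows, so rows that repeat a pose let the fingers close. It gives the time, the measured TCP pose, the force and the opening at its end, in the units of the state.
- ctrl.read_state(): the state, without advancing time (a new reading comes with each control period).
- ctrl.get_image(name): name is "scene" or "side" or "wrist"; returns a dict with "image" (420x560x3 uint8, red, green, blue), "z_map" (420x560 float32, mm along the optical axis (not along the pixel's ray), 0 where there is no reading), "vertical_fov" (degrees; the focal length in pixels is half the picture's height over the tangent of half this angle, whatever the lens; pixels are square), "cx", "cy" (the principal point, pixels), "extrinsics" (4x4, takes a point from world to camera coordinates); the wrist camera has in their place "hand_eye" (4x4, takes a point from camera to tool coordinates, whose origin is the TCP and whose axes are the flange's). Camera axes: x right, y down, z forward; pixel columns grow to the right and rows downward; lengths in mm; the calibration is good to about 2 mm. A picture is of the moment at which its call begins: read the wrist's pose just before it.
- ctrl.finish_job(): hands the job in, once; it reports no verdict.
The state is a dict: "clock": time; "qpos": joint angles; "qd": joint speeds; "tau": joint torques, N m; "eef_pos": TCP position; "tool_rot": TCP orientation; "force": force on the tool from outside, world axes, zero at the start; "torque": the same for the moment, N m; "width": finger opening in mm.
Only numpy, scipy, OpenCV 4.12 (cv2) and the standard library are available. Lean on these libraries where they do the work, as an engineer would, in place of code of your own. Each camera call takes 0.05 s, during which the arm holds its last target.

## Working session

There is one attempt and no reset: what is moved stays moved. The work goes in short steps, Python scripts to look and compute and a shell command to move; the robot and the scene stay as the last step left them, time stands still between calls to the robot, and variables do not carry over. Pictures are saved under pics/ and viewed, and the job is handed in when it is done.

```bash
mkdir -p pics; ls
cat > h.py <<'E'
import numpy as np,cv2
from cell import ctrl
from scipy.spatial.transform import Rotation as R
def shot(n,fn):
    s=ctrl.read_state(); d=ctrl.get_image(n); cv2.imwrite('pics/'+fn,d['image'][:,:,::-1]); 
    np.savez('pics/'+fn+'.npz',s_pos=s['eef_pos'],s_rot=s['tool_rot'],**{k:v for k,v in d.items()}); return s,d
def load(fn): return dict(np.load('pics/'+fn+'.npz'))
def c2w(d):
    if 'extrinsics' in d: return np.linalg.inv(d['extrinsics'])
    T=np.eye(4);r=np.array(d['s_rot']); T[:3,:3]=r if r.shape==(3,3) else R.from_euler('xyz',r).as_matrix();T[:3,3]=d['s_pos']; return T@d['hand_eye']
def ray(d,u,v):
    f=d['image'].shape[0]/2/np.tan(np.radians(d['vertical_fov'])/2)
    T=c2w(d); return T[:3,3],T[:3,:3]@np.array([(u-d['cx'])/f,(v-d['cy'])/f,1.])
def plane(d,u,v,z):
    o,r=ray(d,u,v); return o+r*(z-o[2])/r[2]
def depth(d,u,v):
    o,r=ray(d,u,v); return o+r*d['z_map'][int(round(v)),int(round(u))]
def cloud(d):
    H,W=d['z_map'].shape;f=H/2/np.tan(np.radians(d['vertical_fov'])/2);T=c2w(d)
    u,v=np.meshgrid(np.arange(W),np.arange(H));z=d['z_map']
    P=np.stack([(u-d['cx'])/f*z,(v-d['cy'])/f*z,z],-1)@T[:3,:3].T+T[:3,3]; P[z==0]=np.nan; return P
E
python3 - <<'E'
from h import *
for n in ['scene','side','wrist']:
    s,d=shot(n,n+'0.png'); print(n,d['vertical_fov'],d['cx'],d['cy'],c2w({**d,'s_pos':s['eef_pos'],'s_rot':s['tool_rot']}).round(2).tolist())
print({k:np.round(v,3) for k,v in s.items()})
E
```

```text
pics
scene 51.482945149045186 281.42446143707576 207.59308994392222 [[-0.46, 0.59, -0.66, 1397.49], [0.89, 0.31, -0.34, 409.7], [0.01, -0.74, -0.67, 938.27], [0.0, 0.0, 0.0, 1.0]]
side 44.399846658192786 274.6032223108693 205.47127485813473 [[-1.0, -0.04, 0.02, 566.6], [-0.04, 0.65, -0.76, 1160.06], [0.02, -0.76, -0.65, 1063.45], [0.0, 0.0, 0.0, 1.0]]
wrist 64.56489026759783 282.26470552047994 206.048985372264 [[0.45, -0.85, -0.28, 365.62], [-0.89, -0.43, -0.14, -543.28], [-0.0, 0.31, -0.95, 372.13], [0.0, 0.0, 0.0, 1.0]]
{'clock': np.float64(0.1), 'qpos': array([ 1.035,  0.629,  0.038,  1.518, -0.027,  0.996, -0.02 ]), 'qd': array([-0.   , -0.003,  0.001, -0.002,  0.   , -0.   , -0.   ]), 'tau': array([ 3.0000e-03, -5.6454e+01,  1.2300e+00, -1.9397e+01,  1.1000e-02,
        5.0000e-03, -0.0000e+00]), 'eef_pos': array([ 294.051, -579.027,  230.475]), 'tool_rot': array([-3.14,  0.  ,  0.47]), 'force': array([-0.083,  0.039,  1.132]), 'torque': array([-0.033, -0.023, -0.004]), 'width': np.float64(85.312)}
```

View pics/scene0.png

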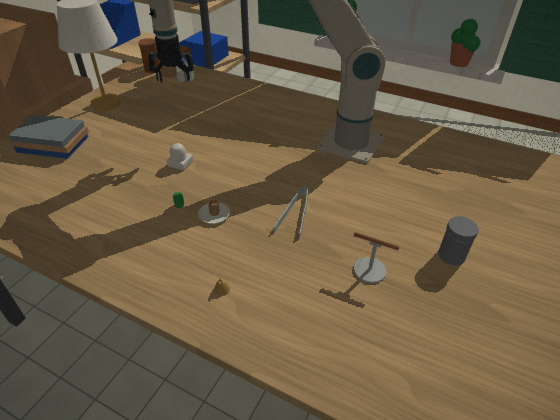

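View pics/side0.png

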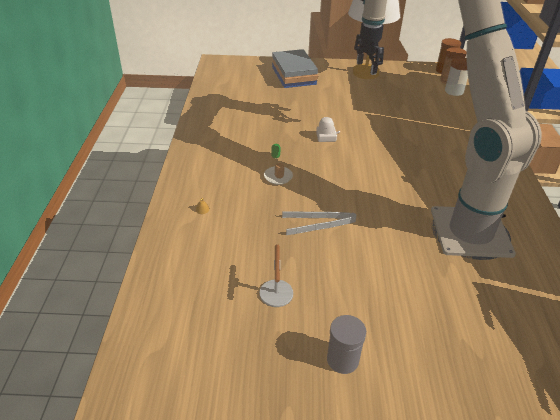

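View pics/wrist0.png

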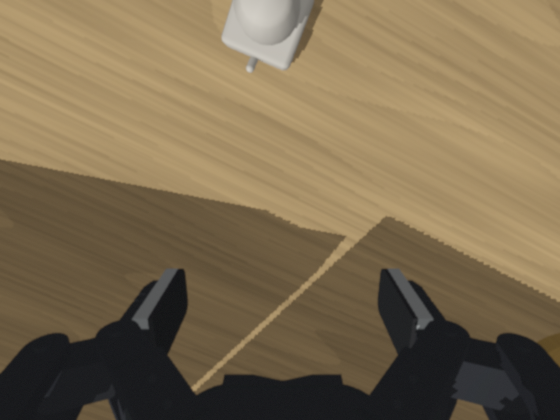

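Scene: bowl (213,212) with the brown treat (214,207), green look-alike (178,200), tongs with the hinge at (305,189) and tips (275,230)/(301,233), perch bar (376,241), canister (457,242), bell (222,286), night light (180,157). The treat is the brown one standing in the bowl. The one at (178,200) is green, so it is the decoy.

Run:
```python
from h import *
for n in ['scene0.png','side0.png']:
    d=load(n);P=cloud(d);im=d['image'].astype(int)
    hsv=cv2.cvtColor(d['image'],cv2.COLOR_RGB2HSV)
    # objects above table in area
    Z=P[...,2];m=((Z>4)&(P[...,0]>250)&(P[...,0]<950)&(abs(P[...,1])<650)).astype(np.uint8)
    k,l,st,c=cv2.connectedComponentsWithStats(m)
    print(n)
    for i in range(1,k):
        if st[i,4]<25: continue
        q=P[l==i];lo,hi=np.percentile(q,2,0),np.percentile(q,98,0)
        print(c[i].round(),st[i,4],lo.round(),hi.round(),np.median(im[l==i],0))
a=load('scene0.png')['image'][140:320,150:420,::-1];b=load('side0.png')['image'][120:320,180:400,::-1]
a=cv2.resize(a,None,fx=1.8*.9,fy=1.8*.9,interpolation=3);a=cv2.resize(a,(400,267));b=cv2.resize(b,(400,364),interpolation=3)
o=np.zeros((364,800,3),np.uint8);o[:267,:400]=a;o[:,400:]=b;cv2.imwrite('pics/crop0.png',o)
```

```text
scene0.png
[167.  40.] 1994 [ 270. -634.  263.] [ 339. -518.  518.] [29. 34. 33.]
[179. 157.] 492 [ 383. -528.    5.] [ 461. -462.   83.] [100.  96.  87.]
[294. 208.] 334 [355. -42.   4.] [573.  45.  28.] [93. 94. 87.]
[178. 199.] 149 [ 598. -386.    4.] [ 627. -344.   49.] [24. 60. 31.]
[214. 212.] 542 [ 549. -282.    4.] [ 639. -194.   55.] [90. 89. 79.]
[458. 240.] 1358 [385. 427.   6.] [457. 499. 124.] [50. 50. 49.]
[372. 261.] 959 [542. 224.   5.] [623. 322. 128.] [129. 129. 122.]
[222. 287.] 186 [816. -69.   4.] [847. -34.  44.] [86. 67. 37.]
side0.png
[371.  33.] 1517 [ 257. -634.  256.] [ 332. -514.  493.] [58. 57. 56.]
[327. 130.] 451 [ 373. -561.    4.] [ 455. -458.   84.] [176. 157. 143.]
[275. 150.] 120 [ 593. -423.    4.] [ 622. -339.   51.] [72.5 93.  55. ]
[278. 174.] 417 [ 548. -283.    4.] [ 637. -192.   54.] [127. 119. 106.]
[202. 206.] 137 [807. -83.   4.] [843. -34.  42.] [182. 139.  73.]
[319. 220.] 834 [352. -44.   4.] [567.  42.  28.] [145. 140. 127.]
[276. 286.] 886 [541. 221.   5.] [620. 325. 127.] [171. 166. 158.]
[345. 343.] 1789 [382. 430.   8.] [453. 502. 123.] [122. 114. 111.]
```

View pics/crop0.png

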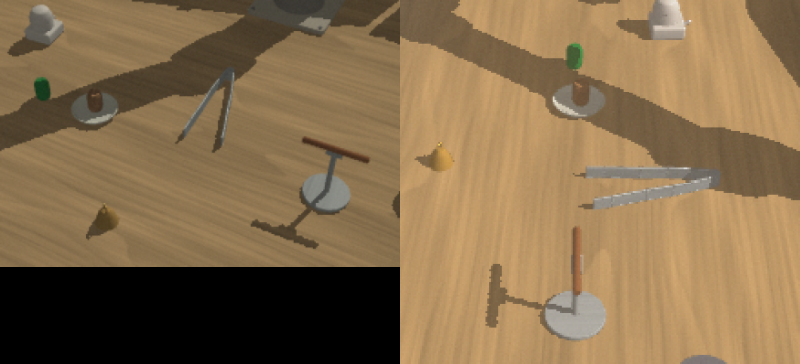

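The enlarged crop confirms it: the brown barrel stands in the white bowl and the green one stands outside. Next, the tongs line, the bowl and treat centres, and the perch bar.

Run:
```python
from h import *
for n in ['scene0.png','side0.png']:
    d=load(n);P=cloud(d);X,Y,Z=P[...,0],P[...,1],P[...,2]
    print(n)
    t=P[(Z>8)&(Z<35)&(X>340)&(X<590)&(abs(Y)<60)]
    # section mids
    for x0 in range(350,580,20):
        q=t[abs(t[:,0]-x0)<6]
        if len(q): 
            m=q[:,1].mean();print(x0,'lo',np.median(q[q[:,1]<=m][:,1]).round(1),'hi',np.median(q[q[:,1]>m][:,1]).round(1),len(q))
    print('hinge min x',t[:,0].min(),'max', t[:,0].max())
    hsv=cv2.cvtColor(d['image'],cv2.COLOR_RGB2HSV)
    q=P[(Z>25)&(abs(X-594)<60)&(abs(Y+238)<50)]
    print('treat',np.percentile(q,[3,50,97],0).round(1).tolist(),len(q))
    top=q[q[:,2]>np.percentile(q[:,2],80)];print(top.mean(0))
    q=P[(Z>5)&(Z<18)&(abs(X-594)<70)&(abs(Y+238)<70)]; 
    (cx,cy),r=cv2.minEnclosingCircle(q[:,:2].astype(np.float32)); print('bowl',cx,cy,r)
    b=P[(Z>112)&(abs(X-582)<80)&(abs(Y-273)<90)]
    print('bar',b.mean(0),b[np.argmin(b[:,1])],b[np.argmax(b[:,1])])
    q=P[(Z>5)&(Z<12)&(abs(X-582)<80)&(abs(Y-273)<80)]
    (cx,cy),r=cv2.minEnclosingCircle(q[:,:2].astype(np.float32)); print('foot',cx,cy,r)
```

```text
scene0.png
350 lo -36.3 hi -26.2 6
370 lo -37.8 hi -28.3 28
390 lo -39.8 hi -10.5 13
410 lo -38.8 hi -2.3 12
430 lo -39.3 hi 3.9 16
450 lo -38.3 hi 9.8 17
470 lo -36.8 hi 16.0 15
490 lo -35.6 hi 23.8 13
510 lo -34.8 hi 29.7 12
530 lo -34.5 hi 35.5 14
550 lo -34.1 hi 43.6 15
570 lo -33.0 hi -30.1 11
hinge min x 349.4296982857313 max 577.9747558245779
treat [[583.6, -246.3, 25.6], [600.6, -231.5, 47.0], [609.1, -221.3, 55.5]] 111
[ 596.04534445 -235.19564861   54.66397251]
bowl 593.981689453125 -242.48919677734375 70.1678237915039
bar [585.23073891 273.9519567  123.37251601] [587.74998057 213.45095581 126.17095029] [586.62256738 332.02322678 123.68028672]
foot 575.4655151367188 273.53924560546875 81.09551239013672
side0.png
350 lo -29.6 hi -23.5 20
370 lo -38.1 hi -18.0 37
390 lo -39.9 hi -9.4 34
410 lo -39.5 hi -1.6 37
430 lo -39.4 hi 6.5 36
450 lo -39.5 hi 13.4 36
470 lo -37.5 hi 18.0 36
490 lo -36.1 hi 24.3 35
510 lo -36.0 hi 30.1 38
530 lo -36.7 hi 35.7 36
550 lo -35.4 hi 41.0 38
570 lo -32.8 hi -28.9 18
hinge min x 348.1438234378006 max 573.4415600445486
treat [[576.1, -248.0, 26.7], [589.4, -228.5, 45.5], [603.1, -219.0, 55.6]] 96
[ 591.76982526 -234.77115577   54.15678095]
bowl 597.538330078125 -237.0049285888672 87.77599334716797
bar [580.17768363 276.39307384 123.92589276] [581.98673122 213.61812451 124.64397368] [582.51011802 333.25285701 124.88468465]
foot 577.8922729492188 270.592529296875 99.72554016113281
```

```bash
python3 -m jog '200 -216 0 0 0 17.5 1; 400 -433 0 0 0 17.5 1; 400 -433 20 0 0 17.5 1; 400 -433 20 0 0 17.5 1; 400 -433 20 0 0 17.5 1; 400 -433 20 0 0 17.5 1; 400 -433 20 0 0 17.5 1; 400 -433 20 0 0 17.5 1'
```

```text
clock: 1.15
eef_pos: [430.9, -96.9, 215.2]
tool_rot: [3.141, -0.001, 0.164]
force: [0.2, -0.0, -0.7]
width: 85.9
```

```bash
python3 -m jog '30 -65 0 0 0 0 1; 30 -65 0 0 0 0 1; 30 -65 0 0 0 0 1; 30 -65 0 0 0 0 1'
python3 - <<'E'
from h import *
s,d=shot('wrist','wrist1.png');print(s['eef_pos'],s['tool_rot'],s['qpos'].round(2) if hasattr(s['qpos'],'round') else s['qpos'])
E
```

```text
clock: 1.65
eef_pos: [448.9, -31.8, 215.1]
tool_rot: [3.141, 0.001, 0.161]
force: [-0.2, -0.6, -0.1]
width: 85.9
[448.89344732 -31.76243448 215.13309902] [3.14082733e+00 6.78009551e-04 1.61187838e-01] [-0.05  0.37  0.08  2.07 -0.04  0.7  -1.36]
```

View pics/wrist1.png

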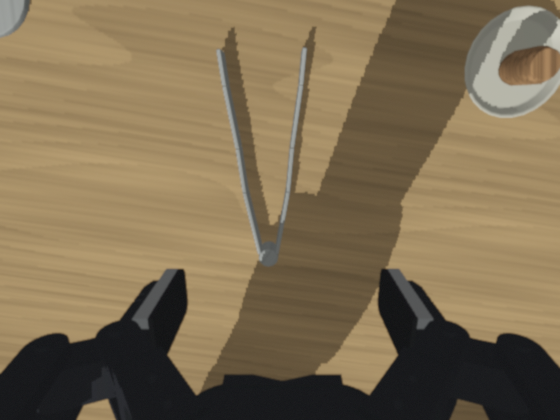

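Wrist view: hinge pin at (268,255), jaw tips at (219,50) and (304,48), bowl with treat at the upper right (520,62).

Run:
```python
from h import *
d=load('wrist1.png');P=cloud(d)
Z=P[...,2]
m=(Z>15)&(Z<35);m[:, :180]=0;m[:,330:]=0;m[270:]=0;m[:40]=0
v,u=np.nonzero(m);print(len(v),np.median(Z[m]),u.min(),u.max(),v.min(),v.max())
Q=np.array([plane(d,a,b,24)[:2] for a,b in zip(u,v)])
tips=[plane(d,219,51,24)[:2],plane(d,304,49,24)[:2]];h=plane(d,268,252,24)[:2]
print('tips',tips,np.linalg.norm(tips[0]-tips[1]),'hinge',h)
ax=np.mean(tips,0)-h;print('len',np.linalg.norm(ax),'yaw',np.degrees(np.arctan2(ax[1],ax[0])))
e=ax/np.linalg.norm(ax);n=np.array([-e[1],e[0]]);S=(Q-h)@e;N=(Q-h)@n
for s in range(0,216,12):
    k=abs(S-s)<4;q=N[k]
    if len(q): print(s,q.min().round(1),q.max().round(1),'mid',((q.min()+q.max())/2).round(1))
# bowl & treat from wrist
for a,b in [(466,68),(519,7),(520,116)]: print(plane(d,a,b,13))
```

```text
2215 22.863061468667468 217 306 48 266
tips [array([558.38154839,  44.11720688]), array([572.48352378, -32.22893752])] 77.63761636376532 hinge [365.34154945 -29.85153246]
len 203.2676381444545 yaw 10.1427452564776
0 -12.2 12.1 mid -0.1
12 -14.6 14.8 mid 0.1
24 -15.9 16.5 mid 0.3
36 -18.2 18.3 mid 0.0
48 -20.5 20.8 mid 0.2
60 -22.7 23.3 mid 0.3
72 -24.9 24.9 mid -0.0
84 -26.1 26.2 mid 0.1
96 -27.2 27.6 mid 0.2
108 -28.2 28.8 mid 0.3
120 -30.3 30.2 mid -0.0
132 -32.3 32.3 mid 0.0
144 -33.3 34.4 mid 0.5
156 -35.2 35.7 mid 0.2
168 -37.1 37.6 mid 0.3
180 -38.9 39.4 mid 0.2
192 -39.8 40.4 mid 0.3
204 -40.7 40.8 mid 0.1
[ 582.55118144 -188.92355229   13.        ]
[ 639.64995427 -219.58777851   13.        ]
[ 548.55411007 -256.96109523   13.        ]
```

```bash
python3 -m jog '5 -17 60 0 0 -0.9 1; 5 -17 120 0 0 -0.9 1; 5 -17 170 0 0 -0.9 1; 5 -17 185 0 0 -0.9 1; 5 -17 200 0 0 -0.9 1; 5 -17 205 0 0 -0.9 0.45; 5 -17 205 0 0 -0.9 0.45; 5 -17 205 0 0 -0.9 0.45'
python3 - <<'E'
from h import *
s,d=shot('wrist','wrist2.png');print(s['eef_pos'],s['tool_rot'],s['width'],s['force'])
s,d=shot('side','side2.png')
im=d['image'][160:270,240:380,::-1];cv2.imwrite('pics/side2c.png',cv2.resize(im,None,fx=5,fy=5,interpolation=3))
E
```

```text
clock: 2.7
eef_pos: [451.4, -13.6, 10.0]
tool_rot: [3.141, 0.001, 0.178]
force: [0.1, 0.3, 0.3]
width: 61.9
[451.41272359 -13.64790602   9.98543019] [3.14068232e+00 6.87883595e-04 1.77559931e-01] 61.92907251657293 [0.05553269 0.25121158 0.30578866]
```

View pics/wrist2.png

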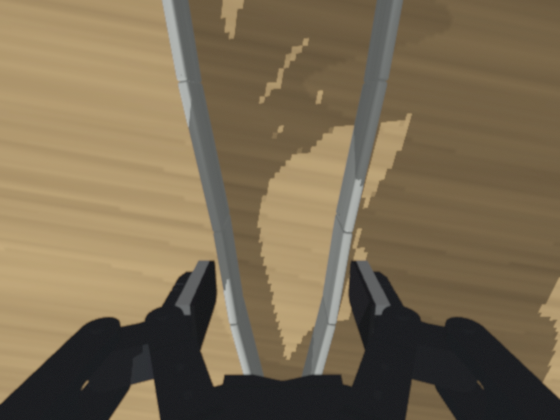

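View pics/side2c.png

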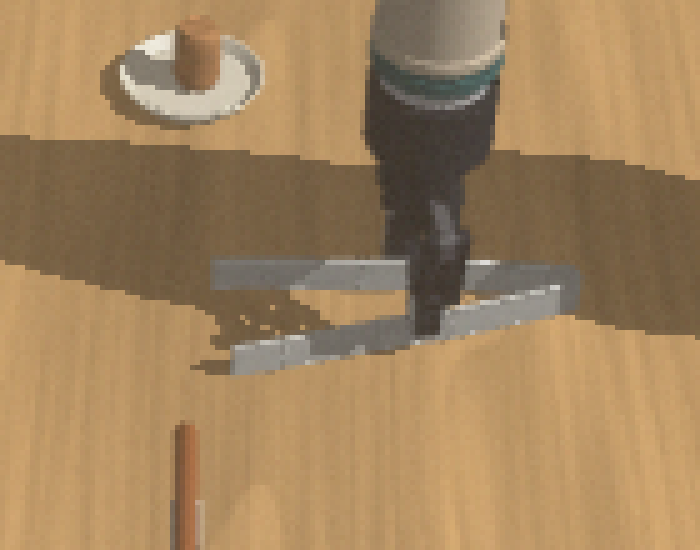

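Both fingers straddle the jaws at the flat section (pads at rows 262–300, seams at rows 232 and 325). I'll go down to finger depth and squeeze lightly.

```bash
python3 -m jog '0 0 6 0 0 0 0.45; 0 0 11 0 0 0 0.45; 0 0 11 0 0 0 0.3; 0 0 12 0 0 0 0.3; 0 0 12 0 0 0 0.3' ; python3 -m jog '0 0 0 0 0 0 0.2; 0 0 0 0 0 0 0.13; 0 0 0 0 0 0 0.11; 0 0 0 0 0 0 0.11; 0 0 0 0 0 0 0.11;0 0 0 0 0 0 0.11'
```

```text
clock: 3.42
eef_pos: [451.7, -12.6, -1.5]
tool_rot: [3.141, -0.001, 0.18]
force: [-0.8, -0.2, 0.9]
width: 55.1
clock: 4.18
eef_pos: [452.4, -12.3, -0.9]
tool_rot: [3.141, -0.002, 0.18]
force: [-0.1, 0.3, 8.9]
width: 47.3
```

```bash
python3 -m jog '0 0 -3 0 0 0 0.11; 0 0 -10 0 0 0 0.11; 0 0 -20 0 0 0 0.11; 0 0 -20 0 0 0 0.11; 0 0 -20 0 0 0 0.11'
python3 - <<'E'
from h import *
s,d=shot('wrist','wrist3.png');print(s['eef_pos'],s['width'],s['force'])
s,d=shot('side','side3.png')
im=d['image'][160:270,240:380,::-1];cv2.imwrite('pics/side3c.png',cv2.resize(im,None,fx=5,fy=5,interpolation=3))
E
```

```text
clock: 4.8
eef_pos: [451.5, -12.0, 18.1]
tool_rot: [-3.142, 0.0, 0.18]
force: [-0.4, 0.6, -1.7]
width: 47.7
[451.52203268 -11.99458431  18.09466834] 47.71218664824951 [-0.36439017  0.57595926 -1.67972718]
```

View pics/wrist3.png

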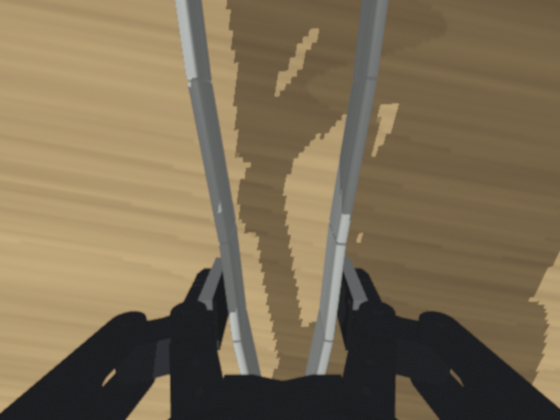

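View pics/side3c.png

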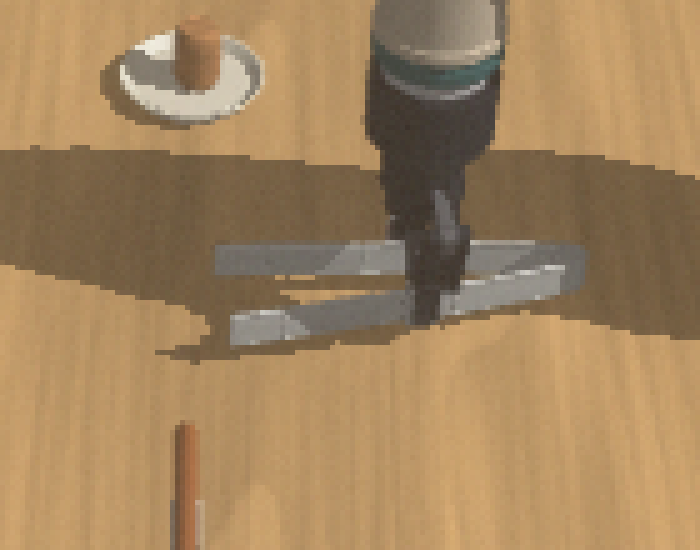

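The tongs are lifted and level in both views; the jaws stay open. Next I'll measure the tongs relative to the tool and refine the treat centre.

Run:
```python
from h import *
s,dsc=shot('scene','scene3.png')
for n in ['wrist3.png','side3.png','scene3.png']:
    d=load(n);P=cloud(d);X,Y,Z=[P[...,i] for i in range(3)]
    for a,b in [(370,410),(500,530),(530,575)]:
        for lo,hi in [(-60,-8),(5,60)]:
            m=(Z>14)&(Z<65)&(X>a)&(X<b)&(Y>lo)&(Y<hi)
            if m.sum()>8: print(n,a,b,(lo,hi),m.sum(),'z95',np.percentile(Z[m],[2,50,96]).round(1),'y',np.median(Y[m]).round(1),'xmax',X[m].max().round(1))
for n in ['scene3.png','side3.png']:
    d=load(n);im=d['image'].astype(int);P=cloud(d)
    # treat: brown in bowl neighbourhood
    m=(abs(P[...,0]-594)<48)&(abs(P[...,1]+238)<48)&(P[...,2]>16)
    v,u=np.nonzero(m);print(n,'treat px',u.min(),u.max(),v.min(),v.max(),u.mean(),v.mean())
    o,r=ray(d,(u.min()+u.max())/2,(v.min()+v.max())/2); q=plane(d,(u.min()+u.max())/2,(v.min()+v.max())/2,29);print('treat c',q)
    rr=im.sum(2)
    m=(abs(P[...,0]-594)<60)&(abs(P[...,1]+238)<60)&(P[...,2]>9)&(P[...,2]<17)
    v,u=np.nonzero(m);(cx,cy),(w,h),a=cv2.fitEllipse(cv2.convexHull(np.stack([u,v],1).astype(np.float32)));print('bowl rim c',plane(d,cx,cy,13))
d=load('wrist1.png');print('treat wrist pts', [depth(d,u,62).round(1).tolist() for u in (505,515,525,535)])
P=cloud(d);m=(P[...,2]>25)&(P[...,1]<-150);q=P[m];print(np.percentile(q,[2,50,98],0).round(1))
```

```text
wrist3.png 370 410 (-60, -8) 158 z95 [18.3 23.1 31.4] y -34.5 xmax 410.0
wrist3.png 500 530 (-60, -8) 1859 z95 [20.4 41.  43.1] y -26.3 xmax 530.0
wrist3.png 500 530 (5, 60) 2105 z95 [20.6 41.  43.2] y 26.9 xmax 530.0
wrist3.png 530 575 (-60, -8) 2857 z95 [20.4 40.8 43.5] y -23.8 xmax 569.2
wrist3.png 530 575 (5, 60) 2135 z95 [20.7 40.6 43.4] y 34.5 xmax 558.2
side3.png 370 410 (-60, -8) 130 z95 [18.9 34.2 43.9] y -35.5 xmax 409.8
side3.png 500 530 (-60, -8) 57 z95 [20.3 34.3 44.3] y -28.0 xmax 528.2
side3.png 500 530 (5, 60) 68 z95 [20.  33.  45.5] y 26.7 xmax 529.9
side3.png 530 575 (-60, -8) 84 z95 [21.  33.7 44.2] y -24.6 xmax 570.7
side3.png 530 575 (5, 60) 67 z95 [19.8 34.6 45.2] y 35.3 xmax 560.2
scene3.png 370 410 (-60, -8) 9 z95 [19.  25.5 34.4] y -36.5 xmax 408.9
scene3.png 500 530 (-60, -8) 29 z95 [22.7 36.7 44.5] y -27.4 xmax 527.0
scene3.png 500 530 (5, 60) 14 z95 [24.1 42.6 45.7] y 26.7 xmax 529.0
scene3.png 530 575 (-60, -8) 43 z95 [21.6 36.6 46.4] y -24.5 xmax 574.8
scene3.png 530 575 (5, 60) 30 z95 [21.4 38.  45.2] y 37.6 xmax 564.1
scene3.png treat px 208 224 200 221 213.52238805970148 206.84328358208955
treat c [ 599.86499909 -222.85383274   29.        ]
bowl rim c [ 596.50615995 -236.27014283   13.        ]
side3.png treat px 264 290 163 179 278.7016129032258 169.68548387096774
treat c [ 596.22056924 -235.45626913   29.        ]
bowl rim c [ 593.01474867 -236.81402436   13.        ]
treat wrist pts [[592.8, -221.3, 17.3], [590.9, -219.9, 34.5], [590.4, -222.2, 44.5], [590.1, -225.4, 52.5]]
[[ 575.  -246.    26.3]
 [ 588.5 -228.8   49.5]
 [ 603.4 -220.5   52.6]]
```

```bash
python3 -m jog '0 0 -40 0 0 0 0.11; 0 0 -80 0 0 0 0.11; 0 40 -92 0 0 0 0.11; -1 90 -92 0 0 0 0.11; -2 140 -92 0 0 0 0.11; -2 190 -92 0 0 0 0.11; -2 230 -92 0 0 0 0.11; -2 246 -92 0 0 0 0.11'; python3 -m jog '0 0 0 0 0 0 0.11; 0 0 0 0 0 0 0.11'
python3 - <<'E'
from h import *
s,d=shot('wrist','wrist4.png');print(s['eef_pos'],s['tool_rot'],s['width'],s['force'])
E
```

```text
clock: 5.95
eef_pos: [493.2, -257.4, 110.0]
tool_rot: [3.14, 0.0, 0.177]
force: [-1.1, 1.0, 0.6]
width: 47.4
clock: 6.2
eef_pos: [493.4, -252.1, 109.7]
tool_rot: [-3.139, 0.001, 0.182]
force: [-0.1, -0.2, -1.2]
width: 47.4
[ 493.41223327 -252.14084115  109.68499581] [-3.13884336e+00  6.93229013e-04  1.81908818e-01] 47.42436360851945 [-0.14639578 -0.22014451 -1.20407906]
```

View pics/wrist4.png

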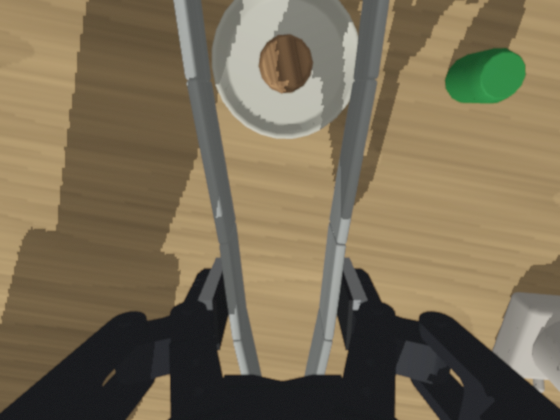

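The wrist view shows the treat's top at (286,63), midway between the jaws, and the tongs sitting unchanged in the fingers. The green one at (487,75) is outside the jaws.

Run:
```python
from h import *
d=load('wrist4.png');P=cloud(d);X,Y,Z=[P[...,i] for i in range(3)]
T=np.eye(4);T[:3,:3]=R.from_euler('xyz',d['s_rot']).as_matrix();T[:3,3]=d['s_pos'];Ti=np.linalg.inv(T)
m=(Z>46)&(Z<60);v,u=np.nonzero(m)
k=(u>240)&(u<330)&(v<110);u,v=u[k],v[k];print(len(u),np.median(Z[v,u]))
(cx,cy),r=cv2.minEnclosingCircle(np.stack([u,v],1).astype(np.float32));c=plane(d,cx,cy,52);print(cx,cy,r,c,'r mm',np.linalg.norm(plane(d,cx+r,cy,52)-c))
print('treat in tool',(Ti@np.append(c,1))[:3])
J=P@Ti[:3,:3].T+Ti[:3,3]
for a in range(10,110,10):
    m=(abs(J[...,0]-a)<3)&(abs(J[...,1])<60)&(Z>100)
    q=J[m]; 
    if len(q): print(a,q[:,1].min().round(1),q[:,1].max().round(1),'z',np.percentile(q[:,2],[3,97]).round(1))
```

```text
2240 50.92702706549933
284.8917236328125 63.05726623535156 28.136463165283203 [ 590.15709605 -235.93648883   52.        ] r mm 15.554400948755157
treat in tool [98.12003833  1.7232611  57.61247   ]
10 -60.0 60.0 z [-84.9 -19.2]
20 -30.2 30.7 z [-91.6 -19.3]
30 -25.1 25.7 z [-25.1  -3. ]
40 -26.3 26.8 z [-25.2  -3.3]
50 -27.8 27.9 z [-25.4  -3.4]
60 -28.8 29.2 z [-25.9  -3.8]
70 -29.9 30.2 z [-26.   -3.8]
80 -31.1 31.2 z [-26.4  -4.1]
90 -32.1 32.1 z [-26.7  -4.3]
100 -32.6 32.7 z [-26.9  -4.6]
```

```bash
python3 -m jog '0 1 30 0 0 0 0.11; -1 1.5 55 0 0 0 0.11; -1 1.5 75 0 0 0 0.11; -1 1.5 85 0 0 0 0.11; -1 1.5 92 0 0 0 0.11; -1 1.5 92 0 0 0 0.11; -1 1.5 92 0 0 0 0.11'
python3 - <<'E'
from h import *
s,d=shot('wrist','wrist5.png');print(s['eef_pos'],s['tool_rot'],s['width'],s['force'])
s,d=shot('side','side5.png')
a=cv2.resize(d['image'][130:220,220:340,::-1],(400,300),interpolation=3)
s,d=shot('scene','scene5.png')
b=cv2.resize(d['image'][160:250,150:270,::-1],(400,300),interpolation=3)
cv2.imwrite('pics/c5.png',np.hstack([a,b]))
E
```

```text
clock: 7.12
eef_pos: [493.4, -256.5, 18.8]
tool_rot: [3.141, -0.001, 0.18]
force: [-0.4, 0.5, -0.3]
width: 47.8
[ 493.35748566 -256.46368019   18.764058  ] [ 3.14092233e+00 -8.28031469e-04  1.80109776e-01] 47.821023577953596 [-0.40984991  0.45852341 -0.26214568]
```

View pics/c5.png

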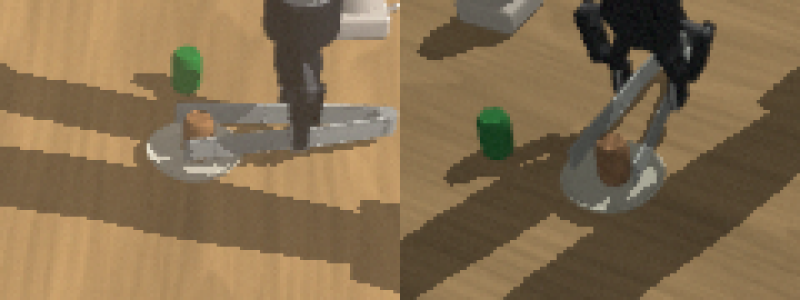

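View pics/wrist5.png

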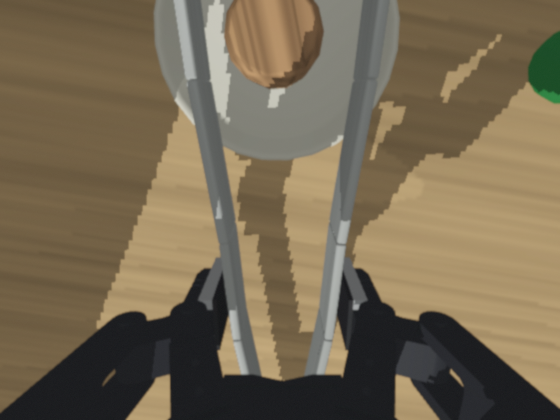

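Run:
```python
from h import *
d=load('wrist5.png');P=cloud(d);X,Y,Z=[P[...,i] for i in range(3)]
T=np.eye(4);T[:3,:3]=R.from_euler('xyz',d['s_rot']).as_matrix();T[:3,3]=d['s_pos'];Ti=np.linalg.inv(T)
J=P@Ti[:3,:3].T+Ti[:3,3]
m=(Z>40)&(abs(J[...,1])<20)&(J[...,0]>70);q=J[m];print(len(q),np.percentile(q,[1,50,99],0).round(1))
for a in (70,80,90,100):
    k=(abs(J[...,0]-a)<3)&(abs(J[...,1])<50)&(Z>36);w=J[k];print(a,w[:,1].min(),w[:,1].max())
s=ctrl.read_state();print(s['eef_pos'],s['qd'])
```

```text
7261 [[ 84.3 -17.  -33.7]
 [ 96.9  -2.3 -32. ]
 [106.8  12.  -24.3]]
70 -30.04742860507241 30.21957002019701
80 -31.110867967746515 31.321753731528247
90 -32.07515557522123 32.23319912781693
100 -32.89663015500514 32.62672366368167
[ 493.27834612 -256.44628708   18.7116203 ] [ 0.00230197  0.00121967 -0.00214715  0.00169358 -0.00079955 -0.00063237
 -0.00038296]
```

Treat sits 2.4 mm off the tongs' centre line to tool −y; I'll correct that and close in stages.

```bash
python3 -m jog '-0.5 -2.4 1 0 0 0 0.11; -0.5 -2.4 1 0 0 0 0.03; -0.5 -2.4 1 0 0 0 -0.05; -0.5 -2.4 1 0 0 0 -0.1; -0.5 -2.4 1 0 0 0 -0.15; -0.5 -2.4 1 0 0 0 -0.18; -0.5 -2.4 1 0 0 0 -0.18; -0.5 -2.4 1 0 0 0 -0.18'
python3 - <<'E'
from h import *
s,d=shot('wrist','wrist6.png');print(s['eef_pos'],s['tool_rot'],s['width'],s['force'])
E
```

```text
clock: 8.28
eef_pos: [492.0, -254.0, 17.2]
tool_rot: [3.142, -0.0, 0.18]
force: [0.4, 0.1, 0.1]
width: 35.0
[ 492.02591935 -254.02227591   17.20084265] [ 3.14155697e+00 -3.11558358e-05  1.80002790e-01] 35.016516842287636 [0.38166422 0.11349661 0.11794507]
```

View pics/wrist6.png

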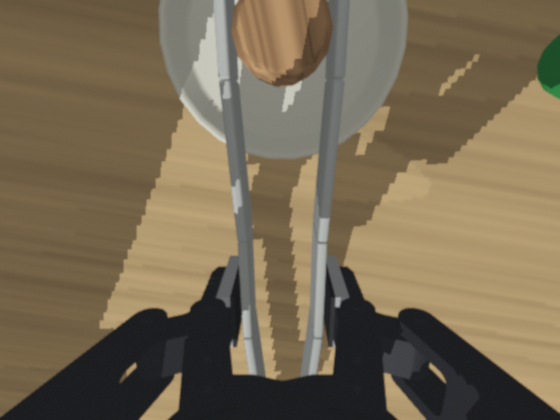

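```bash
python3 -m jog '0 0 0 0 0 0 -0.2; 0 0 0 0 0 0 -0.22; 0 0 0 0 0 0 -0.22; 0 0 0 0 0 0 -0.22'; python3 -m jog '0 0 0 0 0 0 -0.24; 0 0 0 0 0 0 -0.26; 0 0 0 0 0 0 -0.26; 0 0 0 0 0 0 -0.26';  python3 -m jog '0 0 0 0 0 0 -0.28; 0 0 0 0 0 0 -0.3; 0 0 0 0 0 0 -0.3; 0 0 0 0 0 0 -0.3'
```

```text
clock: 8.82
eef_pos: [492.0, -254.0, 17.2]
tool_rot: [3.142, -0.0, 0.18]
force: [-0.9, -1.0, -0.8]
width: 33.9
clock: 9.32
eef_pos: [492.0, -254.0, 17.2]
tool_rot: [3.142, -0.0, 0.18]
force: [0.2, -0.3, 0.3]
width: 32.8
clock: 9.82
eef_pos: [492.1, -254.0, 17.2]
tool_rot: [3.142, -0.0, 0.18]
force: [-1.4, -0.3, 0.5]
width: 32.5
```

```bash
python3 -m jog '0 0 -3 0 0 0 -0.3; 0 0 -8 0 0 0 -0.3; 0 0 -15 0 0 0 -0.3; 0 0 -20 0 0 0 -0.3; 0 0 -20 0 0 0 -0.3; 0 0 -20 0 0 0 -0.3'
python3 - <<'E'
from h import *
s,d=shot('wrist','wrist7.png');print(s['eef_pos'],s['tool_rot'],s['width'],s['force'])
s,d=shot('side','side7.png')
a=cv2.resize(d['image'][130:220,220:340,::-1],(400,300),interpolation=3)
s,d=shot('scene','scene7.png')
b=cv2.resize(d['image'][160:250,150:270,::-1],(400,300),interpolation=3)
cv2.imwrite('pics/c7.png',np.hstack([a,b]))
E
```

```text
clock: 10.58
eef_pos: [492.0, -253.8, 37.2]
tool_rot: [-3.141, -0.0, 0.18]
force: [-0.1, -0.5, -0.8]
width: 32.1
[ 492.03540355 -253.83086826   37.15235517] [-3.14143113e+00 -9.95692481e-06  1.80190243e-01] 32.146901505620704 [-0.10445415 -0.5320595  -0.77403577]
```

View pics/c7.png

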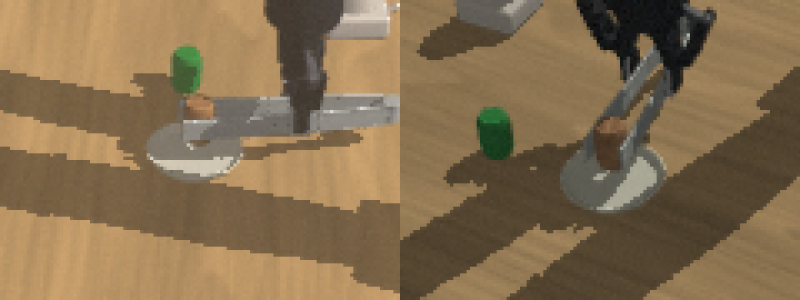

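View pics/wrist7.png

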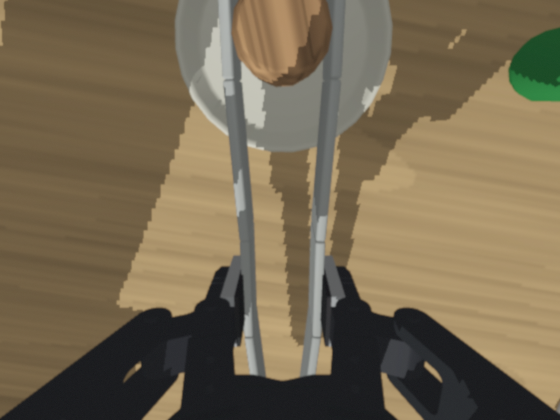

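The treat came out with the tongs and keeps its place between the jaws; bowl stays. Raise high, then cross to the perch with gentle steps.

```bash
python3 -m jog '0 0 -15 0 0 0 -0.3; 0 0 -40 0 0 0 -0.3; 0 0 -70 0 0 0 -0.3; 0 0 -105 0 0 0 -0.3; 0 0 -140 0 0 0 -0.3; 0 0 -170 0 0 0 -0.3; 0 0 -187 0 0 0 -0.3; 0 0 -193 0 0 0 -0.3'; python3 -m jog '2 -10 0 0 0 0 -0.3; 5 -30 0 0 0 0 -0.3; 10 -60 0 0 0 0 -0.3; 16 -95 0 0 0 0 -0.3; 22 -130 0 0 0 0 -0.3; 28 -165 0 0 0 0 -0.3; 34 -200 0 0 0 0 -0.3; 40 -235 0 0 0 0 -0.3';python3 -m jog '6 -35 0 0 0 0 -0.3; 12 -70 0 0 0 0 -0.3; 18 -105 0 0 0 0 -0.3; 24 -140 0 0 0 0 -0.3; 30 -172 0 0 0 0 -0.3; 35 -197 0 0 0 0 -0.3; 38 -213 0 0 0 0 -0.3; 39 -220 0 0 0 0 -0.3';python3 -m jog '0 0 0 0 0 0 -0.3; 0 0 0 0 0 0 -0.3; 0 0 0 0 0 0 -0.3'
python3 - <<'E'
from h import *
s,d=shot('wrist','wrist8.png');print(s['eef_pos'],s['tool_rot'],s['width'],s['force'])
s,d=shot('scene','scene8.png')
s,d=shot('side','side8.png')
E
```

```text
clock: 11.72
eef_pos: [492.2, -254.0, 231.2]
tool_rot: [3.141, -0.001, 0.18]
force: [0.5, -0.3, -2.3]
width: 32.5
clock: 12.72
eef_pos: [488.2, -13.6, 229.0]
tool_rot: [-3.141, 0.002, 0.18]
force: [-0.0, 0.0, -1.9]
width: 32.2
clock: 13.72
eef_pos: [487.6, 208.5, 229.5]
tool_rot: [3.141, 0.001, 0.181]
force: [0.6, 0.5, -1.9]
width: 32.1
clock: 14.1
eef_pos: [488.4, 206.9, 230.4]
tool_rot: [3.142, -0.0, 0.178]
force: [-0.6, -0.1, -0.3]
width: 32.5
[488.41514964 206.87722973 230.35568694] [ 3.14151383e+00 -1.48826096e-04  1.78499500e-01] 32.53851355808962 [-0.56009804 -0.13649247 -0.28146505]
```

View pics/wrist8.png

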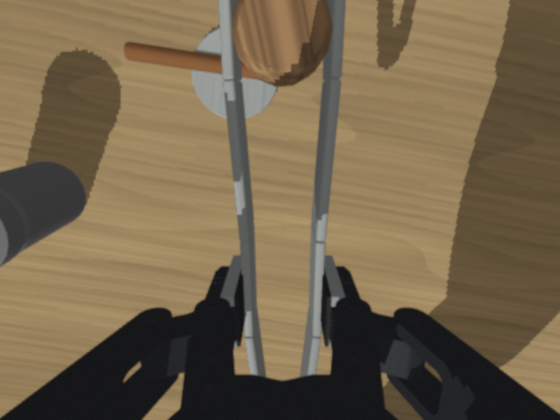

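View pics/side8.png

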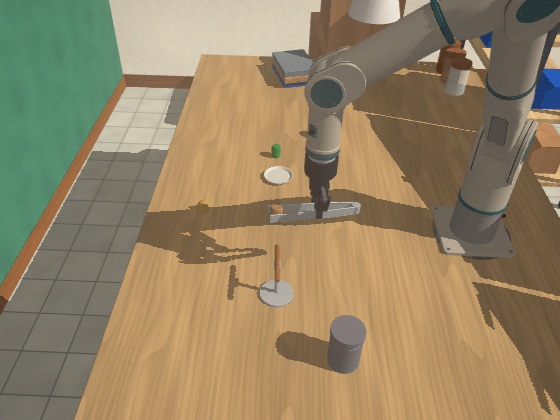

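Treat still held at (283,38), the bar's left end is at (126,50) and the bar runs level to the right. Next: bar line, treat centre and underside.

Run:
```python
from h import *
d=load('wrist8.png');P=cloud(d);X,Y,Z=[P[...,i] for i in range(3)]
T=np.eye(4);T[:3,:3]=R.from_euler('xyz',d['s_rot']).as_matrix();T[:3,3]=d['s_pos'];Ti=np.linalg.inv(T)
J=P@Ti[:3,:3].T+Ti[:3,3]
m=(Z>110)&(Z<135)&(X>500);q=P[m];print('bar',len(q),np.percentile(q,[1,50,99],0).round(1))
ym=q[:,1].max();print('end y',ym,'x fit',np.polyfit(q[:,1],q[:,0],1))
k=(abs(J[...,1])<13)&(J[...,0]>75)&(Z>200);q=J[k];print('treat tool',np.percentile(q,[1,50,99],0).round(1))
k=(J[...,0]>88)&(J[...,0]<104)&(abs(J[...,1])<40)&(Z>180);q=J[k];print('jaw ys',q[:,1].min(),q[:,1].max())
for n in ['side8.png','scene8.png']:
    d=load(n);P=cloud(d);X,Y,Z=[P[...,i] for i in range(3)]
    b=(Z>118)&(Z<132)&(abs(X-582)<40)&(abs(Y-273)<80);q=P[b]
    print(n,'bar',np.percentile(q,[1,50,99],0).round(1))
    im=d['image'].astype(int);t=(Z>185)&(Z<290)&(abs(Y-224)<40)&(X>550)&(X<640)&(im[...,0]-im[...,2]>25)
    v,u=np.nonzero(t); 
    if len(u): print('treat',len(u),u.min(),u.max(),v.min(),v.max(),np.percentile(P[t],[2,50,98],0).round(1))
```

```text
bar 2106 [[572.9 244.2 113.1]
 [579.2 293.9 123.9]
 [587.9 331.4 126.1]]
end y 332.77520761538136 x fit [-1.52696017e-02  5.83858160e+02]
treat tool [[ 8.460e+01 -1.260e+01 -3.500e+01]
 [ 9.670e+01  1.000e-01 -3.330e+01]
 [ 1.064e+02  1.260e+01 -1.480e+01]]
jaw ys -19.995590346311104 20.195165045251088
side8.png bar [[573.2 215.8 119.3]
 [580.1 277.1 124.7]
 [586.9 331.8 128.8]]
treat 150 270 287 203 223 [[562.3 210.1 222. ]
 [586.2 230.9 261.7]
 [600.8 240.8 267.4]]
scene8.png bar [[576.8 214.8 118.2]
 [585.1 274.2 124.5]
 [590.9 330.9 129.4]]
treat 235 357 374 191 211 [[578.4 211.5 223.3]
 [599.1 226.4 254.3]
 [605.1 239.3 267.5]]
```

```bash
python3 -m jog '1 -8 0 0 0 0 -0.3; 2 -22 0 0 0 0 -0.3; 3.5 -36 -0 0 0 0 -0.3; 4.4 -45 0 0 0 0 -0.3; 4.4 -48.7 4 0 0 0 -0.3; 4.4 -48.7 12 0 0 0 -0.3; 4.4 -48.7 22 0 0 0 -0.3; 4.4 -48.7 30 0 0 0 -0.3'; python3 -m jog '0 0 6 0 0 0 -0.3; 0 0 10 0 0 0 -0.3; 0 0 12 0 0 0 -0.3;0 0 12.5 0 0 0 -0.3; 0 0 12.5 0 0 0 -0.3; 0 0 12.5 0 0 0 -0.3; 0 0 12.5 0 0 0 -0.3'
python3 - <<'E'
from h import *
s,d=shot('wrist','wrist9.png');print(s['eef_pos'],s['tool_rot'],s['width'],s['force'])
P=cloud(load('wrist9.png'));T=np.eye(4);dd=load('wrist9.png');T[:3,:3]=R.from_euler('xyz',dd['s_rot']).as_matrix();T[:3,3]=dd['s_pos'];Ti=np.linalg.inv(T)
J=P@Ti[:3,:3].T+Ti[:3,3];k=(abs(J[...,1])<13)&(J[...,0]>75)&(P[...,2]>170);print('treat w',np.percentile(P[k],[1,50,99],0).round(1),'tool',np.percentile(J[k],[1,50,99],0).round(1))
c=T@[98,0,0,1];print('centre est',c)
cr=[]
for n,(y,x) in [('side',(180,210)),('scene',(170,300))]:
    s,d=shot(n,n+'9.png');P=cloud(d);X,Y,Z=[P[...,i] for i in range(3)]
    im=d['image'].astype(int)
    t=(Z>150)&(abs(Y-273)<25)&(X>540)&(X<620)&(im[...,0]-im[...,2]>25);v,u=np.nonzero(t)
    print(n,len(u),u.min(),u.max(),v.min(),v.max(),np.percentile(P[t],[2,50,98],0).round(1))
    b=(Z>118)&(Z<132)&(abs(X-582)<40)&(abs(Y-273)<80);print('bar',np.percentile(P[b],[1,50,99],0).round(1))
    print('bowl',[np.round(np.median(P[(abs(X-593)<60)&(abs(Y+237)<60)&(Z>9)],0),1)])
    cr.append(cv2.resize(d['image'][y:y+120,x:x+133,::-1],(400,360),interpolation=3))
cv2.imwrite('pics/c9.png',np.hstack(cr))
E
```

```text
clock: 15.25
eef_pos: [483.7, 255.9, 199.3]
tool_rot: [3.141, 0.001, 0.179]
force: [0.2, 0.4, -1.7]
width: 32.5
clock: 16.12
eef_pos: [483.9, 256.6, 187.8]
tool_rot: [-3.141, -0.0, 0.18]
force: [-0.4, 0.2, -2.5]
width: 31.9
[483.92307101 256.56936198 187.80209131] [-3.14144271e+00 -2.15513329e-04  1.80079795e-01] 31.917841029899847 [-0.39033044  0.24084904 -2.49450419]
treat w [[567.1 261.4 201.9]
 [579.  273.6 221.1]
 [589.7 286.8 222.7]] tool [[ 8.460e+01 -1.250e+01 -3.490e+01]
 [ 9.670e+01  1.000e-01 -3.330e+01]
 [ 1.064e+02  1.260e+01 -1.410e+01]]
centre est [580.33835036 274.1219533  187.82321162   1.        ]
side 171 269 292 230 250 [[552.9 252.7 178.5]
 [581.3 280.1 218.1]
 [598.8 289.2 226. ]]
bar [[573.1 234.2 118.7]
 [579.4 287.3 124.8]
 [586.2 332.4 130.3]]
bowl [array([ 594.2, -243.8,   11. ])]
scene 233 372 391 209 228 [[573.8 259.5 180.9]
 [593.8 275.1 211.6]
 [600.7 288.4 225.4]]
bar [[577.2 214.5 118.1]
 [585.3 274.4 124.9]
 [590.2 331.  129.8]]
bowl [array([ 587.8, -242.5,   11.8])]
```

View pics/c9.png

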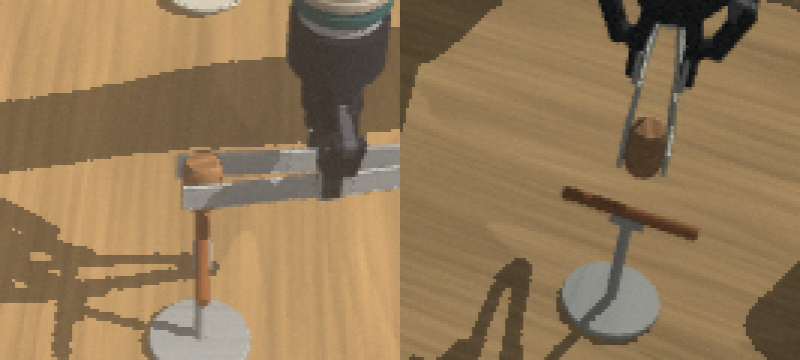

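View pics/wrist9.png

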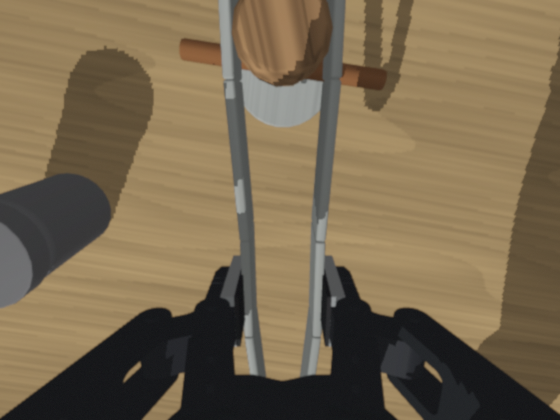

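Over the bar's middle in all three views, with a clear gap to the bar. One settling pause and a check of the bystanders, then hand in.

```bash
python3 -m jog '0 0 0 0 0 0 -0.3; 0 0 0 0 0 0 -0.3; 0 0 0 0 0 0 -0.3; 0 0 0 0 0 0 -0.3; 0 0 0 0 0 0 -0.3; 0 0 0 0 0 0 -0.3'
python3 - <<'E'
from h import *
s,d=shot('side','side10.png')
for n in ['side0.png','side10.png']:
    P=cloud(load(n));X,Y,Z=[P[...,i] for i in range(3)]
    for nm,x,y in [('bowl',593,-237),('light',420,-495),('bell',828,-52),('can',420,463),('green',610,-365)]:
        v,u=np.nonzero((abs(X-x)<60)&(abs(Y-y)<60)&(Z>6)&(Z<(15 if nm=='bowl' else 130)));print(n,nm,u.min(),u.max(),v.min(),v.max())
s=ctrl.read_state();print(s['clock'],s['eef_pos'],s['width'],np.abs(s['qd']).max(),s['force'])
E
```

```text
clock: 17.02
eef_pos: [483.9, 256.5, 187.7]
tool_rot: [-3.142, -0.0, 0.18]
force: [-0.1, 0.7, -1.1]
width: 32.3
side0.png bowl 260 294 166 186
side0.png light 310 342 117 144
side0.png bell 182 219 197 218
side0.png can 317 366 315 376
side0.png green 257 291 144 160
side10.png bowl 261 292 166 187Traceback (most recent call last):
  File "<stdin>", line 6, in <module>
    return umr_minimum(a, axis, None, out, keepdims, initial, where)
ValueError: zero-size array to reduction operation minimum which has no identity
```

Run:
```python
from h import *
P=cloud(load('side10.png'));X,Y,Z=[P[...,i] for i in range(3)]
for nm,x,y in [('bell',828,-52),('can',420,463),('green',610,-365)]:
    v,u=np.nonzero((abs(X-x)<60)&(abs(Y-y)<60)&(Z>6)&(Z<130));print(nm,len(u) and (u.min(),u.max(),v.min(),v.max()))
s=ctrl.read_state();print(s['clock'],s['eef_pos'],s['width'],np.abs(s['qd']).max(),s['force'])
print(ctrl.finish_job())
```

```text
bell (np.int64(179), np.int64(221), np.int64(198), np.int64(220))
can (np.int64(323), np.int64(368), np.int64(315), np.int64(381))
green (np.int64(259), np.int64(291), np.int64(144), np.int64(163))
17.075 [483.86317987 256.48130433 187.69222562] 32.58279443558075 0.0013611519568792673 [-0.54803778 -0.20818656 -1.25591248]
the job is handed in; nothing more can be done
None
```

I picked up the tongs, closed them on the brown treat in the bowl, lifted it out, and handed the job in at 17 s, holding it still over the perch bar. Only the tongs touched the treat.

- **Treat position:** the last checks put the treat centre at about (580, 274), against a bar middle of about (580.5, 273). Its underside was about 176–177 mm above the table, about 5 cm above the bar. In the pictures nothing touched the perch.
- **Grip:** the gripper width stayed at about 32–32.5 mm, with the arm still and the outside force near 1 N.
- **Bystanders:** the bowl, bell, canister and green look-alike showed only small outline changes in the side camera, 6 pixels at most, consistent with depth noise. I could not recheck the night light because the arm hid it from that camera, but the tool never went near it.
- **Disagreements:** the scene camera reads about 4 mm farther in x than the wrist and side cameras, so I relied on the wrist view. The fixed cameras put the treat's top 2–3 mm higher, and read the bar's top high as well. The fingers briefly pressed the table with about 9 N while first squeezing the tongs.

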